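# Slide the piece box between the dishes to the back rail

## Task

Clear the working area of the puzzle board: push the round walnut piece box with your fingertips across the board, through the narrow gap between the two fixed turquoise dishes, until it stands against the wooden rail at the back, straight behind the gap. Keep the box flat on the board all the way (do not lift or tip it), and leave everything else where it is.

Things in the scene. Friction and masses are not known exactly. Their poses are not given: they have to be found in the camera images.
- gap (a point): Middle of the gap between the dishes, at the board's top face (40 mm above the table). +x runs level through the gap from the open working area towards the back rail, +y to the left dish, z up. The gap is 101 mm wide where narrowest. The ash board is fixed, x = -225 to +165, y = -220 to +220 mm of this point; a fixed brass crank sticks out 50 mm from its +y edge near the back.
- dish_left (a point): Centre of the left (+y) turquoise enamel dish, at the board's top face: round, straight-sided, 90 mm across, 30 mm high, screwed down and immovable; 95.5 mm from the gap point.
- dish_right (a point): Centre of the right (-y) turquoise enamel dish, at the board's top face: same size, also immovable; 95.5 mm from the gap point.
- rail (a point): Middle of the back rail's face that looks towards the gap, at the board's top face, 133 mm past the gap point along the gap's x. The rail is a fixed walnut bar along the gap's y, 320 mm long, 14 mm thick, 24 mm high.
- piece_box: Closed round walnut box, a plain upright cylinder 96 mm across, 36 mm high, about 0.3 kg, small brass disc in its lid; origin at the centre of its underside, z up. Starts on the board in front of the dishes (-x of the gap), up to 35 mm to either side of the gap's middle line. Slides under a push of a few newtons. Touches the rail with its centre 85 mm past the gap point along x.
- inkwell: Squat glass inkwell with brass cap, 56 mm across, 50 mm high, loose on the board beside the working area (on one side, the magnifier on the other), centred about 172 mm from the gap's middle line; not to be moved. Origin at the centre of its underside.
- magnifier: Magnifier lying flat on the board beside the working area, along the board's x, 157 mm long: brass lens ring 60 mm across at its +x end, bone handle 14 mm wide at its -x end, 12 mm high. Origin on the board between lens and handle (lens centre at x = +35 mm, handle end at x = -92 mm); not to be moved.
- piece_a: Loose wooden puzzle piece, 34 mm square and 12 mm thick with two round tabs, on the board behind one of the dishes, in front of the rail; not to be moved. Origin at the centre of its underside.
- piece_b: Loose wooden puzzle piece like the other one, behind the other dish; not to be moved. Origin at the centre of its underside.
- square_box: Square walnut box, 80 by 80 mm, 45 mm high, on the table to the left of the board; not to be moved. Origin at the centre of its underside.
- mug: White mug, 80 mm across, 90 mm high, on the table to the left of the board; not to be moved. Origin at the centre of its underside.
- glue: White glue bottle, 48 mm across, 120 mm high, on the table to the right of the board; not to be moved. Origin at the centre of its underside.

How it is judged:
By the outcome, as a careful person would: the job done as asked, in the order asked, and still so for the second after the job is handed in, with the robot touching nothing.
It also fails if it takes over 51 s, if anything falls off the work surface, if the arm or the gripper's body presses on something with over 40 N, if the wrist force passes 120 N, or if a joint passes its speed limit or range.

## Robot

A 6-joint arm with a two-finger parallel gripper is mounted at the origin on the work surface. World frame = base frame: x ahead of the robot, y to its left, z up, the work surface at z = 0. Lengths are in m, angles in rad, forces in N, time in s.
With the tool pointing down it reaches from about 0.25 to 0.8 m from the base axis. Payload 3.9 kg.
Tool frame: the origin (TCP) lies on the centre line of the jaws, within the pads' length; the fingertips stand 17 mm ahead of it and the grasp point (between the pads) lies 2 mm behind it; z points along the fingers, y is the line along which they close (so a half turn about z gives the same grasp; the last joint's range is limited). The gripper opens to 85 mm and grips with 20 to 120 N. Pads are 22 mm wide; open, the fingers measure 114 mm over their backs; the gripper's body (76 mm by 85 mm) begins 54 mm behind the grasp point. The pads swing forward as they close: fully open they stand 13 mm farther back than shut.
Start: joints at [-1.349, 0.26, -0.138, 1.173, 0, 1.571], TCP at [0.115, -0.512, 0.248] pointing down, gripper open.
Joint ranges: [-2.78, 2.78], [-0.83, 1.72], [-1.28, 1.37], [-1.9, 2.12], [-1.57, 1.48], [-3.14, 3.14]. Speed limits (rad/s): [2.57, 2.57, 3.14, 3.14, 3.14, 3.14].

## Interface

Orientations are given as a unit quaternion [x, y, z, w].
In Python, from cell import ctrl, solver, viewer gives the robot as it stands. Calls block until the motion is done:
- ctrl.movep(position, orientation): joint-space move of the TCP to a pose.
- ctrl.servo_line(position, rotation=None, v=0.15): straight line of the TCP; rotation=None keeps the orientation; v is the mean speed in m/s.
- ctrl.goto_joints(angles): joint-space move.
- ctrl.set_gripper(opening, strength=None): finger opening in m; strength is the grip in N (None keeps the last); returns when the fingers have stopped.
- ctrl.dwell(seconds).
- solver.solve_ik(position, orientation): joint angles nearest the present ones, or None.
- ctrl.state(): the state.
- viewer.capture(name): name is "scene" or "top" or "wrist"; returns a dict with "pixels" (420x560x3 uint8, blue, green, red), "depth" (420x560 float32, m along the optical axis (not along the pixel's ray), 0 where there is no reading), "K" (3x3 intrinsics, pixels), "view" (4x4, takes a point from world to camera coordinates). Camera axes: x right, y down, z forward; pixel columns grow to the right and rows downward; lengths in m; the calibration is good to about 2 mm. A picture is of the moment at which its call begins.
A pose or a line that the arm cannot do raises ctrl.MotionError and nothing moves.
- ctrl.finish_job(): hands the job in; it is judged then, once.
The state is a dict: "time_s": time; "q": joint angles; "qd": joint speeds; "tau": joint torques, N m; "ee_pos": TCP position; "orientation": TCP orientation; "wrist_force": force on the tool from outside, world axes, zero at the start; "ft_torque": the same for the moment, N m; "finger_gap": finger opening in m; "grip_force": force on a finger pad.
Only numpy, scipy, OpenCV 4.12 (cv2) and the standard library are available. Lean on these libraries where they do the work, as an engineer would, in place of code of your own. Each camera call takes 0.05 s, during which the arm holds its last target. There are 200 camera calls.

## Working session

There is one attempt and no reset: what is moved stays moved. The work goes in short steps, each a Python script; the robot and the scene stay as the last script left them, time stands still between calls to the robot, and variables do not carry over. Pictures are saved under pics/ and viewed, at most 10 in all, crops included, and the job is handed in when it is done.

```bash
mkdir -p pics; ls; python3 - <<'E'
from cell import ctrl,solver,viewer
import cv2,numpy as np
for n in ("top","scene"):
    c=viewer.capture(n); cv2.imwrite(f"pics/{n}1.png",c["pixels"]); np.savez(f"{n}1.npz",**{k:np.asarray(c[k]) for k in c})
    print(n,c["K"].tolist(),np.round(c["view"],4).tolist())
print(ctrl.state())
E
```

```text
pics
top [[499.5685990440555, 0.0, 278.8198156057876], [0.0, 499.5685990440555, 212.93727107540607], [0.0, 0.0, 1.0]] [[0.0148, -0.9999, 0.0018, -0.0088], [-0.9903, -0.0149, -0.1379, 0.5814], [0.1379, 0.0003, -0.9905, 1.3188], [0.0, 0.0, 0.0, 1.0]]
scene [[383.50668438288017, 0.0, 279.33558451994634], [0.0, 383.50668438288017, 209.20704123006755], [0.0, 0.0, 1.0]] [[0.833, 0.5533, -0.0071, -0.4735], [0.4268, -0.6506, -0.6281, -0.2078], [-0.3521, 0.5202, -0.7781, 1.2306], [0.0, 0.0, 0.0, 1.0]]
{'time_s': 0.1, 'q': array([-1.34903687e+00,  2.60602078e-01, -1.39249850e-01,  1.17271581e+00,
        1.17307139e-05,  1.57078775e+00]), 'qd': array([ 5.73629976e-05, -1.87608957e-03,  3.20948113e-03,  4.19403497e-04,
        6.51605621e-04,  6.28024283e-04]), 'tau': array([-1.49953197e-03, -4.06509769e+01,  2.54527742e+01,  1.01140985e-02,
       -1.00047632e-04,  1.40489087e-08]), 'ee_pos': array([ 0.11534459, -0.51156328,  0.24755294]), 'orientation': array([ 9.93858275e-01,  1.10656882e-01, -9.21722553e-05, -8.80913155e-04]), 'wrist_force': array([0.50267767, 0.84788132, 0.43309942]), 'ft_torque': array([ 0.01164457, -0.00988777, -0.00252239]), 'grip_force': 0.0, 'finger_gap': 0.0853243089668541}
```

View pics/top1.png

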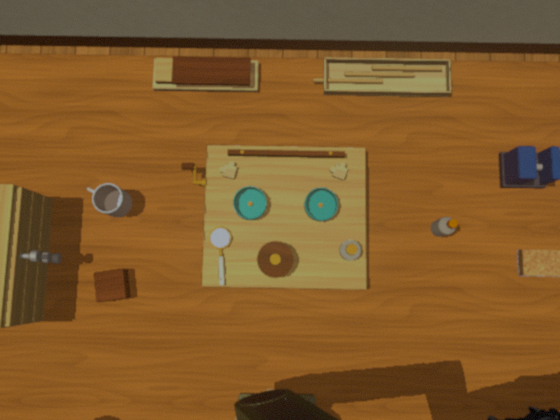

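View pics/scene1.png

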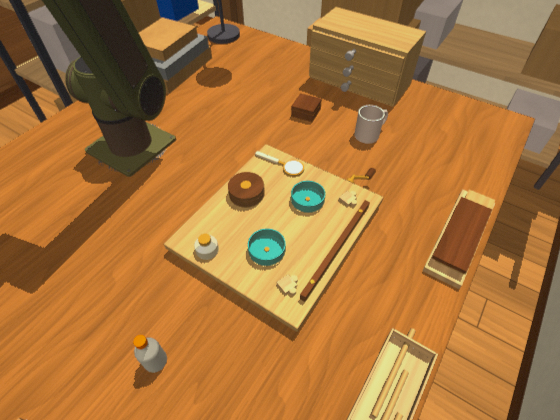

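The top view shows the dishes at about (251,204) and (322,205), the box at (276,260) and the rail from (228,153) to (344,154). The magnifier is on the left at (221,255), the inkwell on the right at (350,250). I'll convert these to positions using depth.

```bash
cat > h.py <<'E'
import numpy as np,cv2
def pts(c):
    d=c["depth"];K=c["K"];v,u=np.indices(d.shape)
    P=np.stack([(u-K[0,2])/K[0,0]*d,(v-K[1,2])/K[1,1]*d,d],-1)
    V=c["view"]; return (P-V[:3,3])@V[:3,:3]
def circ(p):
    (x,y),r=cv2.minEnclosingCircle(p[:,:2].astype(np.float32)); return np.array([x,y]),r
def ray(c,u,v,z):
    V=c["view"];R=V[:3,:3];o=-R.T@V[:3,3]
    w=R.T@np.linalg.inv(c["K"])@[u,v,1]; return (o+w*(z-o[2])/w[2])[:2]
def find(c,box_uv):
    W=pts(c);hsv=cv2.cvtColor(c["pixels"],cv2.COLOR_BGR2HSV)
    out={}
    tq=((hsv[...,0]>75)&(hsv[...,0]<100)&(hsv[...,1]>120)).astype(np.uint8)
    n,l,s,ce=cv2.connectedComponentsWithStats(tq)
    ids=[i for i in range(1,n) if s[i,4]>300]
    for i in ids:
        p=W[(l==i)]; p=p[p[:,2]>0.06]; out["dish%d"%i]=(circ(p),np.percentile(p[:,2],90),ce[i])
    return out,W
E
python3 - <<'E'
from h import *
c=dict(np.load("top1.npz"));o,W=find(c,0)
for k in o: print(k,o[k])
for n,(u,v) in dict(board=(290,230),box=(270,250),boxc=(276,260)).items(): print(n,W[v,u])
s=W[225:300,245:310]; m=(s[...,2]>0.068)&(s[...,2]<0.085); p=s[m]; print("box",circ(p),p.mean(0),len(p))
for u,v,z in [(228,153,.064),(344,154,.064),(205.5,146,.04),(366,147,.04),(203,286,.04),(366,289,.04),(276,259.5,.076)]: print(u,v,ray(c,u,v,z))
E
```

```text
dish1 ((array([0.50113666, 0.01827301]), 0.10879377275705338), np.float64(0.07455251207056897), array([251.59067358, 203.48013817]))
dish2 ((array([ 0.48961169, -0.07390235]), 0.1205466017127037), np.float64(0.07407868287712484), array([321.89455782, 204.97959184]))
board [ 0.53523356 -0.03108414  0.04069727]
box [0.47805621 0.02151578 0.07619497]
boxc [0.45215079 0.00538297 0.07675107]
box (array([0.45611447, 0.00921112]), 0.04775579273700714) [0.45602168 0.00934119 0.07665337] 1040
228 153 [0.74051199 0.14038385]
344 154 [ 0.74253943 -0.17487333]
205.5 146 [0.76576414 0.20586913]
366 147 [ 0.76972368 -0.23911155]
203 286 [0.38180818 0.19907428]
366 289 [ 0.38033046 -0.23551286]
276 259.5 [0.45348665 0.00540669]
```

```bash
cat >> h.py <<'E'
def dishes(c):
    """dish centres from the turquoise mask: hull ellipse centre at mid height 0.06"""
    hsv=cv2.cvtColor(c["pixels"],cv2.COLOR_BGR2HSV);W=pts(c);r=[]
    tq=((hsv[...,0]>75)&(hsv[...,0]<100)&(hsv[...,1]>120)).astype(np.uint8)
    n,l,s,ce=cv2.connectedComponentsWithStats(tq)
    for i in range(1,n):
        if s[i,4]<300: continue
        p=W[l==i]; p=p[(p[:,2]>.06)&(p[:,2]<.08)]; p=p[np.linalg.norm(p[:,:2]-np.median(p[:,:2],0),axis=1)<.06]
        hull=cv2.convexHull(np.argwhere(l==i)[:,::-1].astype(np.int32))
        (u,v),_,_=cv2.fitEllipse(hull); r.append((circ(p),ray(c,u,v,.066),(u,v)))
    return r
E
python3 - <<'E'
from h import *
for n in ("top1","scene1"):
    c=dict(np.load(n+".npz"))
    for r in dishes(c): print(n,r)
c=dict(np.load("scene1.npz"));W=pts(c)
s=W[165:215,220:272];m=(s[...,2]>.068)&(s[...,2]<.085);print("box",circ(s[m]),s[m].mean(0))
print("rail",ray(c,366,204,.064),ray(c,304,297,.064))
E
```

```text
top1 ((array([0.58659637, 0.06330052]), 0.03406141325831413), array([0.60244475, 0.07359933]), (251.39659118652344, 203.43414306640625))
top1 ((array([ 0.57652569, -0.11923032]), 0.029426291584968567), array([ 0.60116455, -0.11460124]), (321.73468017578125, 204.9561767578125))
scene1 ((array([0.60864472, 0.07300718]), 0.04331047460436821), array([0.6079989 , 0.06890661]), (306.36968994140625, 195.97047424316406))
scene1 ((array([ 0.60667038, -0.11354572]), 0.04485101252794266), array([ 0.60600621, -0.11302662]), (265.9089660644531, 244.28802490234375))
box (array([0.45554686, 0.00652619]), 0.04995021969079971) [0.45901705 0.00456399 0.07502945]
rail [0.74928677 0.13098009] [ 0.75101537 -0.17823424]
```

```bash
cat >> h.py <<'E'
def q(a): return [np.cos(a/2),np.sin(a/2),0,0]
E
python3 - <<'E'
from h import *
from cell import ctrl,solver,viewer
ctrl.movep([0.42,-0.01,0.36],q(0.008))
c=viewer.capture("wrist"); cv2.imwrite("pics/w1.png",c["pixels"]); np.savez("w1.npz",**{k:np.asarray(c[k]) for k in c})
s=ctrl.state();print(s["time_s"],s["ee_pos"],s["q"],s["wrist_force"])
for r in dishes(c): print(r)
E
```

```text
2.2917 [ 0.42003516 -0.01059963  0.35980721] [-2.50919447e-02  5.23808916e-02 -1.04703728e-01  1.41404447e+00
 -1.90843441e-04  3.10967368e+00] [ 0.75249326 -0.49648764 -0.15653132]
((array([0.60414594, 0.08106302]), 0.045172158628702164), array([0.60433972, 0.08076898]), (205.80447387695312, 19.64067840576172))
((array([ 0.60355371, -0.10922693]), 0.04442556947469711), array([ 0.60345279, -0.10848618]), (364.7803039550781, 21.782363891601562))
```

View pics/w1.png

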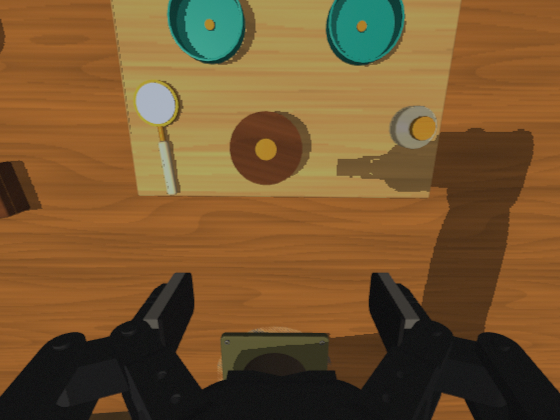

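The wrist view shows the box at (266,148), the dishes at (206,20) and (365,22) partly cut off, and the fingers symmetric about u≈281. I'll step back and up once so everything is in frame, and check the camera offset against the fingers.

```bash
cat >> h.py <<'E'
def boxfit(c,g):
    W=pts(c);m=(W[...,2]>.068)&(W[...,2]<.084)&(np.linalg.norm(W[...,:2]-g,axis=-1)<.065)
    m=cv2.morphologyEx(m.astype(np.uint8),cv2.MORPH_OPEN,np.ones((5,5)))>0
    n,l,s,ce=cv2.connectedComponentsWithStats(m.astype(np.uint8)); i=1+np.argmax(s[1:,4])
    (u,v),ax,_=cv2.fitEllipse(cv2.convexHull(np.argwhere(l==i)[:,::-1].astype(np.int32)))
    return ray(c,u,v,.076),ax,circ(W[l==i])
def proj(c,P):
    p=c["view"][:3,:3]@P+c["view"][:3,3]; p=c["K"]@p; return p[:2]/p[2]
E
python3 - <<'E'
from h import *
from cell import ctrl,solver,viewer
c0=dict(np.load("w1.npz"));print("box w1",boxfit(c0,[.456,.008]));T=np.array([.42,-.0106,.36])
for y in(.0425,-.0425):print(proj(c0,T+[0.011,y,-.004]),proj(c0,T+[-.011,y,-.004]),proj(c0,T+[-.011,y,-.017]))
ctrl.servo_line([0.44,-0.015,0.46],v=.3)
c=viewer.capture("wrist"); cv2.imwrite("pics/w2.png",c["pixels"]); np.savez("w2.npz",**{k:np.asarray(c[k]) for k in c})
s=ctrl.state();print(s["time_s"],s["ee_pos"])
for r in dishes(c): print(r)
print("box",boxfit(c,[.456,.008]))
E
```

```text
box w1 (array([0.45613039, 0.01005202]), (72.22135162353516, 73.93934631347656), (array([0.45406538, 0.01012037]), 0.04807831346988678))
[191.88260989 266.8934652 ] [195.68119621 307.02958893] [202.15862152 292.28333239]
[373.36063782 268.00236052] [368.79702426 308.03173544] [362.13283967 293.22835869]
2.8333 [ 0.4400223  -0.01543773  0.45937512]
((array([0.60374981, 0.08077087]), 0.04499173164367676), array([0.6054111 , 0.08074523]), (218.8976287841797, 54.078125))
((array([ 0.6034736 , -0.10963634]), 0.04461118206381798), array([ 0.60489844, -0.10898673]), (343.41748046875, 55.389991760253906))
box (array([0.45577406, 0.00996206]), (57.502845764160156, 58.469940185546875), (array([0.45409122, 0.0098205 ]), 0.04798188433051109))
```

View pics/w2.png

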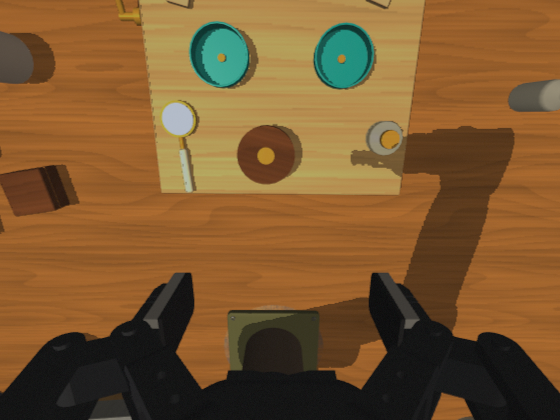

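```bash
python3 - <<'E'
from h import *
from cell import ctrl,solver,viewer
a=.06;Q=q(a)
P=[.384,.0135]
for z in(.12,.067): print(solver.solve_ik([*P,z],Q))
ctrl.set_gripper(.056)
ctrl.movep([*P,.13],Q); f0=ctrl.state()["wrist_force"]
for z in(.09,.078,.067):
    ctrl.servo_line([*P,z],v=.06); s=ctrl.state(); print(z,s["ee_pos"],s["wrist_force"]-f0,s["finger_gap"])
    if s["wrist_force"][2]-f0[2]>4: break
for n in("wrist","scene"):
    c=viewer.capture(n); cv2.imwrite(f"pics/{n}3.png",c["pixels"]);np.savez(f"{n}3.npz",**{k:np.asarray(c[k]) for k in c})
print(s["time_s"])
i=cv2.imread("pics/scene3.png")[120:270,150:350]; w=cv2.imread("pics/wrist3.png")
i=cv2.resize(i,(560,420),interpolation=cv2.INTER_CUBIC)
cv2.imwrite("pics/j3.png",cv2.resize(np.vstack([w,i]),(400,600)))
E
```

```text
[ 0.03514178  0.12961597 -0.67604894  0.76513142  0.          3.11673443]
[ 0.03514178  0.20326086 -0.7607911   0.60674437  0.          3.11673443]
0.09 [0.38424055 0.01351001 0.09013398] [-0.10356819  0.26212603  0.31505263] 0.05575757141979681
0.078 [0.38371345 0.01348552 0.0778731 ] [-0.70139178 -0.04686805  0.27573069] 0.05615064774434997
0.067 [0.38363364 0.01348857 0.06684953] [-0.33673218 -0.06427934  0.62101247] 0.055978809468125744
6.0083
```

View pics/j3.png

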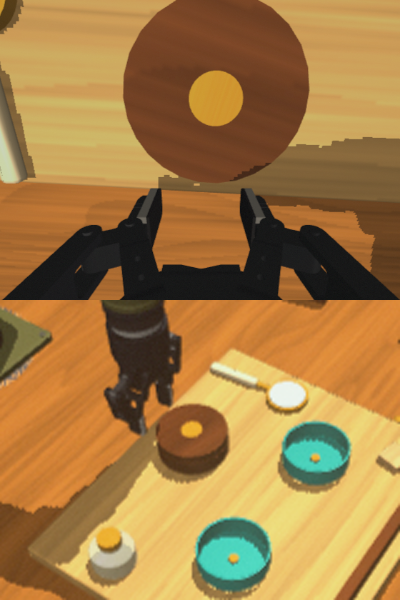

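The fingers stand just behind the box, centred on it and clear of the board. Next is the diagonal push up to the gap line.

```bash
python3 - <<'E'
from h import *
from cell import ctrl,solver,viewer
f0=ctrl.state()["wrist_force"]
ctrl.servo_line([.405,.007,.067],v=.05)
print(ctrl.state()["wrist_force"]-f0)
ctrl.servo_line([.475,-.0165,.067],v=.05)
s=ctrl.state();print(s["time_s"],s["ee_pos"],s["wrist_force"]-f0)
for n in("wrist","top","scene"):
    c=viewer.capture(n); cv2.imwrite(f"pics/{n}4.png",c["pixels"]);np.savez(f"{n}4.npz",**{k:np.asarray(c[k]) for k in c})
    try:
        print(n,boxfit(c,[.525,-.016]))
        for r in dishes(c): print(r)
    except Exception as e: print(e)
i=cv2.imread("pics/scene4.png")[120:270,150:350]; w=cv2.imread("pics/wrist4.png")
i=cv2.resize(i,(560,420),interpolation=cv2.INTER_CUBIC)
cv2.imwrite("pics/j4.png",cv2.resize(np.vstack([w,i]),(400,600)))
E
```

```text
[0.84442006 0.55430273 0.30386968]
8.325 [ 0.474947   -0.01649392  0.06707599] [-0.91452591  0.24995816 -1.62512775]
wrist (array([ 0.52251316, -0.01296308]), (250.11874389648438, 280.8358154296875), (array([ 0.51596272, -0.01373314]), 0.05580093711614609))
((array([0.57887208, 0.06850486]), 0.03255543112754822), array([0.57996135, 0.06426731]), (75.67188262939453, 25.010046005249023))
((array([ 0.58103514, -0.09388128]), 0.032873064279556274), array([ 0.58334585, -0.08959292]), (500.8525390625, 43.3504753112793))
attempt to get argmax of an empty sequence
scene (array([ 0.52762891, -0.01946345]), (31.226564407348633, 37.400535583496094), (array([ 0.52244574, -0.01610116]), 0.05305618792772293))
((array([0.6073631 , 0.07440282]), 0.043593160808086395), array([0.60821734, 0.06864025]), (306.3887634277344, 196.06976318359375))
((array([ 0.60605878, -0.11272519]), 0.045315470546483994), array([ 0.60603263, -0.11318202]), (265.8805847167969, 244.3390350341797))
```

View pics/j4.png

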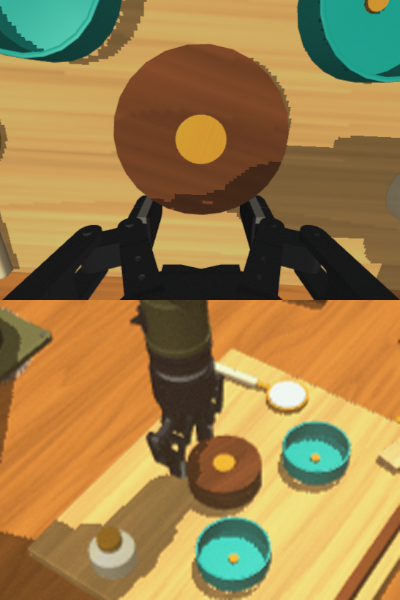

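The box sits in both fingertips, about 1 mm off the gap line once the 0.06 rad tool yaw is allowed for. I'll square the tool, push to just before the gap and recheck.

```bash
python3 - <<'E'
from h import *
from cell import ctrl,solver,viewer
ctrl.servo_line([.468,-.0145,.067],v=.05)
ctrl.servo_line([.468,-.0148,.067],q(.008),v=.05); f0=ctrl.state()["wrist_force"]
ctrl.servo_line([.505,-.0148,.067],v=.05)
s=ctrl.state();print(s["time_s"],s["ee_pos"],s["wrist_force"]-f0,s["q"][5])
c=viewer.capture("wrist"); cv2.imwrite("pics/w5.png",c["pixels"]);np.savez("w5.npz",**{k:np.asarray(c[k]) for k in c})
print(boxfit(c,[.553,-.0145]))
E
```

```text
9.9083 [ 0.50527469 -0.01479229  0.06707322] [-0.30056872  0.62881928  0.03520054] 3.104278487131013
(array([ 0.55300796, -0.01360612]), (253.56675720214844, 287.65228271484375), (array([ 0.54543507, -0.01472905]), 0.05787661671638489))
```

View pics/w5.png

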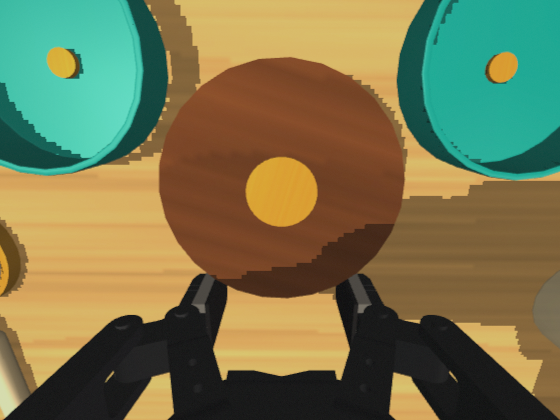

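Everything lines up: box middle at u=282 (159 to 405), dish bases at 167 and 397 (middle 282), rims at 143 and 422 (middle 282.5). Pushing straight on to the rail while watching force.

```bash
python3 - <<'E'
from h import *
from cell import ctrl,solver,viewer
f0=ctrl.state()["wrist_force"]
xs=list(np.arange(.52,.6201,.02))+list(np.arange(.624,.6481,.002))
for x in xs:
    ctrl.servo_line([x,-.0148,.067],v=.04 if x<.621 else .02)
    s=ctrl.state(); f=s["wrist_force"]-f0; print(round(x,3),np.round(s["ee_pos"],4),np.round(f,1))
    if np.linalg.norm(f[:2])>8: break
print(s["time_s"])
for n in("wrist","top"):
    c=viewer.capture(n); cv2.imwrite(f"pics/{n}6.png",c["pixels"]);np.savez(f"{n}6.npz",**{k:np.asarray(c[k]) for k in c})
E
```

```text
0.52 [ 0.5208 -0.0148  0.0671] [ 0.1 -0.8 -0.3]
0.54 [ 0.5406 -0.0148  0.0671] [ 0.3 -0.1 -0.7]
0.56 [ 0.5606 -0.0148  0.067 ] [-0.2 -0.1 -0.9]
0.58 [ 0.5806 -0.0148  0.067 ] [-0.4 -0.4 -0. ]
0.6 [ 0.6006 -0.0148  0.067 ] [ 0.1 -0.1  0.5]
0.62 [ 0.6206 -0.0148  0.067 ] [-0.4 -0.7  0.9]
0.624 [ 0.624  -0.0148  0.067 ] [-0.2 -0.1  0.5]
0.626 [ 0.626  -0.0148  0.0669] [-1.6 -0.3  0.9]
0.628 [ 0.6282 -0.0148  0.067 ] [-0.3  0.3  0.8]
0.63 [ 0.6304 -0.0148  0.067 ] [-0.7 -0.5 -0.1]
0.632 [ 0.6324 -0.0148  0.067 ] [ 0.5 -0.3 -0.4]
0.634 [ 0.6343 -0.0148  0.067 ] [-0.4  0.6  0.3]
0.636 [ 0.6363 -0.0148  0.067 ] [-1.   0.4  0.3]
0.638 [ 0.6383 -0.0148  0.067 ] [-0.2  0.  -0.4]
0.64 [ 0.6403 -0.0148  0.067 ] [-0.6  0.6 -0.1]
0.642 [ 0.6412 -0.0148  0.0669] [-4.8 -0.6  1.6]
0.644 [ 0.6414 -0.0148  0.0668] [-7.7 -0.8  4.4]
0.646 [ 0.6415 -0.0148  0.0666] [-12.1   0.1   7.9]
16.8333
```

View pics/wrist6.png

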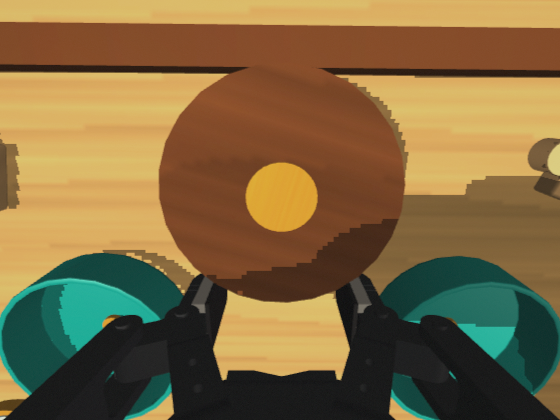

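The box is through the gap and pressed on the rail: its edge meets the rail face at (282,68), and force rose sharply with the tool stopped at x=0.6415. Now I'll back straight off, rise and check.

```bash
python3 - <<'E'
from h import *
from cell import ctrl,solver,viewer
ctrl.servo_line([.59,-.0148,.067],v=.06)
ctrl.servo_line([.58,-.0148,.30],v=.2)
c=viewer.capture("wrist"); cv2.imwrite("pics/w7.png",c["pixels"])
print(boxfit(c,[.689,-.0145]));
for r in dishes(c): print(r)
ctrl.servo_line([.45,-.0148,.40],v=.2)
c=viewer.capture("scene"); cv2.imwrite("pics/s7.png",c["pixels"])
s=ctrl.state();print(s["time_s"])
cv2.imwrite("pics/j7.png",cv2.resize(np.vstack([cv2.imread("pics/w7.png"),c["pixels"]]),(400,600)))
E
```

```text
(array([ 0.69155914, -0.01425169]), (91.1651840209961, 98.87904357910156), (array([ 0.68944526, -0.01427573]), 0.04810174182057381))
((array([0.60543239, 0.08079737]), 0.045097652822732925), array([0.60709261, 0.08064061]), (199.54722595214844, 159.1000518798828))
((array([ 0.60489666, -0.10916165]), 0.04457252845168114), array([ 0.60694686, -0.10856904]), (362.4693298339844, 160.51873779296875))
20.4
```

View pics/j7.png

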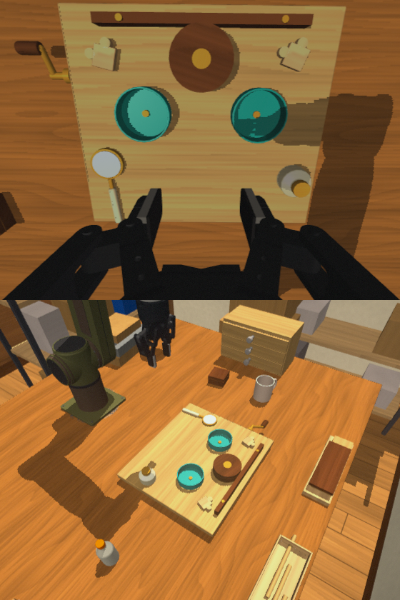

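The box stands against the rail on the gap line: box y is -0.0143, gap y is -0.0142, and its centre is 84.5 mm past the gap. Nothing else has moved, so I'm handing in.

```bash
python3 -c "
from cell import ctrl
print(ctrl.finish_job())"
```

```text
the job is handed in; nothing more can be done
None
```

The round box was pushed flat through the gap and now stands against the back rail, straight behind the gap. In the final pictures nothing else had moved, and the job was handed in at about 20 s.

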